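# Hold the cash box lid open for the till count

### The job

The till is about to be counted, but a stapler was left on the cash box lid: set it upright and lengthwise on the free part of the narrow raised ledge and let go of it, while the lid stays shut. Then take the knob at the lid's front edge, raise the lid until it stands open at 60 degrees from shut, and finish while still holding it there steadily in the gripper, since it falls shut when let go. Leave the other things on the desk where they are.

Things in the scene. Friction and masses are not known exactly. Their poses are not given: they have to be found in the camera images.
- stapler_center (a point): black desk stapler with a steel magazine, 125 long (x) x 34 wide (y) x 50 high (z) mm, 0.15 to 0.3 kg, loose; this point is its centre, 25 mm above its underside. x runs along its length, z up; its upper arm is 30 mm wide (y) from 30 to 50 mm above its underside. It starts standing on the shut lid of the cash box, turned anyhow. Either way round is fine.
- stapler: the same stapler; origin at the centre of its underside
- cash_box: grey steel cash box screwed to the desk, 180 deep (x) x 240 wide (y) x 85 high (z) mm without its lid, open-topped with a coin tray inside; origin at the centre of its underside, z up, -x is its front (roughly towards the robot)
- lid (a joint): angle in rad between the cash box's lid and its shut position: 0 is shut, grows as the front edge rises, 1.047 is 60 degrees, stop at 1.45. The lid is an 8 mm grey steel plate, 184 x 244 mm, its top 93 mm above the desk when shut, 0.5 to 0.75 kg; it turns freely about a level axis along the box's y at the box's far (+x) rim and falls shut from every angle.
- lid_hinge (a point): point on the lid's hinge axis, half-way along it: 90 mm behind the box's centre and 85 mm above the desk; axes as the box's, so the hinge axis is y. Fixed to the box.
- lid_knob (a point): centre of the black knob at the middle of the lid's front edge: a barrel 20 mm in diameter, 26 mm long along the box's y, on a 10 mm stem; 41 mm out from the lid's edge, 225 mm from the hinge axis, 4 mm above the lid's lower face (89 mm above the desk when shut). Moves with the lid; axes are the lid's (x from front to hinge, z out of its upper face). Pinch it by its flat ends or round its middle.
- ledge: narrow raised ledge, a fixed aluminium strip 260 long (x) x 50 wide (y) mm whose top is 100 mm above the desk, on two posts with a base plate 260 x 90 mm; origin on the desk under the strip's middle, z up. A tape roll lies at its +x end. It may stand on the left or the right of the cash box.
- ledge_free (a point): middle of the free part of the ledge's top, which is about 200 mm long: 30 mm from the strip's middle towards its -x end; axes as the ledge's
- tape_roll: bystander: clear roll of tape lying flat on the ledge at its +x end, 46 mm diameter, 19 mm high; origin at the centre of its underside
- glue_stick: bystander: white glue stick 24 x 90 mm lying in the clear plastic bin (200 x 100 x 50 mm, fixed) on the other side of the cash box from the ledge; origin under its centre
- calculator: bystander: black calculator 140 x 80 x 18 mm lying in front of the cash box; origin at the centre of its underside
- mug: bystander: white mug 76 mm diameter, 90 mm high, in front of the cash box; origin at the centre of its underside
- sanitiser: bystander: clear bottle 54 mm diameter, 140 mm high, on the left of the desk; origin at the centre of its underside
- marker: bystander: marker pen 135 mm long lying on the right of the desk; origin under its middle
Not all that is in view belongs to the job. Leave any blue look-alike of the stapler alone.

How it is judged:
On the way, in this order (a step that is already met when the one before it is completed fails the run):
1. the stapler stands upright and lengthwise on the ledge, let go, with the cash box lid still shut (height (world z) of stapler_center between 0.118 and 0.132 m and angle between stapler_center's own z axis and vertical below 0.12 rad and angle between the x axis of stapler_center and the x axis of ledge, either way round below 0.25 rad and x of stapler_center in the frame of ledge between -0.09 and 0.09 m and y of stapler_center in the frame of ledge between -0.018 and 0.018 m and linear speed of stapler below 0.02 m/s and contact force between the fingers and stapler below 0.05 N and value of joint lid below 0.06 rad), for 0.2 s.
2. the gripper holds the lid open at 60 degrees, within 7 degrees (value of joint lid between 0.925 and 1.169 rad and velocity of joint lid between -0.05 and 0.05 rad/s and contact force between the fingers and lid above 0.3 N), for 0.3 s.
At the end, for the whole second after the job is handed in: Lid at 60 degrees from shut within 7, still (under 0.05 rad/s), held by the fingers (over 0.3 N); stapler upright at rest on the ledge, untouched, within 18 mm of its centre line, 90 mm of its middle and 0.25 rad of its length (all of step 2 and height (world z) of stapler_center between 0.118 and 0.132 m and angle between stapler_center's own z axis and vertical below 0.12 rad and angle between the x axis of stapler_center and the x axis of ledge, either way round below 0.25 rad and x of stapler_center in the frame of ledge between -0.09 and 0.09 m and y of stapler_center in the frame of ledge between -0.018 and 0.018 m and linear speed of stapler below 0.02 m/s and contact force between the fingers and stapler below 0.05 N and contact force between stapler and cash_box below 0.05 N); the arm keeps its last pose, push and grip.
It fails at once if a bystander is shoved more than 30 mm (distance of any of tape_roll, glue_stick, calculator, mug, sanitiser, marker from where it was at the start of the episode above 0.03 m).
It fails at once if the lid is lifted before the stapler has been taken off it (value of joint lid above 0.1 rad and contact force between stapler and lid above 0.05 N).
It also fails if it takes over 64 s, if anything falls off the work surface, if the arm or the gripper's body presses on something with over 40 N, if the wrist force passes 120 N, or if a joint passes its speed limit or range.

### The arm

A 6-joint arm with a two-finger parallel gripper is mounted at the origin on the work surface. World frame = base frame: x ahead of the robot, y to its left, z up, the work surface at z = 0. Lengths are in m, angles in rad, forces in N, time in s.
With the tool pointing down it reaches from about 0.35 to 0.975 m from the base axis. Payload 4.9 kg.
Tool frame: the origin (TCP) lies at the very end of the fingers, on their centre line; the grasp point (between the pads) lies 19 mm behind it (pinch_z is the distance from the TCP to the grasp point, in m); z points along the fingers, y is the line along which they close (so a half turn about z gives the same grasp; the last joint's range is limited). The gripper opens to 85 mm and grips with 20 to 120 N. Pads are 22 mm wide; open, the fingers measure 114 mm over their backs; the gripper's body (76 mm by 85 mm) begins 54 mm behind the grasp point. The pads swing forward as they close: fully open they stand 13 mm farther back than shut.
Start: joints at [0.987, 0.053, 1.613, -0, 1.476, -0.119], TCP at [0.28, 0.559, 0.231] pointing down, gripper open.
Joint ranges: [-3.01, 3.01], [-1.01, 2.22], [0.06, 2.58], [-1.02, 4.17], [0.09, 2.62], [-3.14, 3.14]. Speed limits (rad/s): [2.57, 2.57, 3.14, 3.14, 3.14, 3.14].

### API

Orientations are given as a unit quaternion [w, x, y, z].
In Python, from plant import * gives the robot as it stands. The module is installed in compiled form; this text tells all that it offers.
- The arm moves only by the tool play_rows, never from a script. Its arguments are lists of equal length, an entry for each row: "linear": the shift along the world's x, y, z in m, a list of three; "turn": the turn about the world's z in degrees. A call has 1 to 8 rows; each row shifts and turns the commanded pose from where the row before left it; what a row does not reach is not made up. A row lasts 1/8 s, in which the tool goes at most 62.5 mm and 10.7 degrees, less where a joint would pass 70% of its speed; a pose out of reach is approached as far as the arm can. A call is refused whole if a number of a shift passes 0.0625 or a number of a turn 10.7, either way. A call with a gripper value outside its range is refused whole. "hand" is the finger opening in m, from 0 to 0.0854, set as the call begins (left out, the last holds). The fingers move at their own pace and stop on an object; the grip force is fixed at half the most. Time passes only in rows, so rows that do not move let the fingers close. It gives the time, the measured TCP pose, the force, the opening and the grip force at its end, in the units of the state.
- state(): the state, without advancing time (a new reading comes with each control period).
- grab_frame(name): name is "side" or "top" or "wrist"; returns the picture (384x512x3 uint8, red, green, blue); there is no depth.
- camera_info(name): a dict with "camera_matrix" (3x3 intrinsics, pixels), "origin" and "attitude" of the camera in the world; the wrist camera has in their place "mount" (4x4, takes a point from camera to tool coordinates, whose origin is the TCP and whose axes are the flange's). Camera axes: x right, y down, z forward; pixel columns grow to the right and rows downward; lengths in m; the calibration is good to about 2 mm. A picture is of the moment at which its call begins: read the wrist's pose just before it. camera_info takes no time and is no camera call.
- job_done(): hands the job in; it is judged then, once.
Trained networks look in the newest picture that a camera, given by its name, has taken for a name from the list of things; names that differ only in an ending like _2 or _b are one class to them, and where a whole thing is asked for, a point or a joint stands for the part that bears it (a point fixed in the world has none). Each returns a list of dicts, best first, with "p" (0 to 1); they miss things now and then, are a little off and sometimes report something else, mostly with a low value. They report only what shows in the picture. A call takes as long as a camera call. They do not tell look-alikes from the thing itself.
- trace(camera, thing): "region" (384x512 bool, what is visible of it) and "location" ([column, row] in pixels, amid what is visible of it).
The state is a dict: "time": time; "joint_pos": joint angles; "joint_vel": joint speeds; "joint_efforts": joint torques, N m; "tool_pos": TCP position; "tool_rot": TCP orientation; "contact_force": force on the tool from outside, world axes, zero at the start; "ft_torque": the same for the moment, N m; "gripper_width": opening from 0.0 (shut) to 1.0 (fully open); "grasp_force": force on a finger pad.
Only numpy, scipy, OpenCV 4.12 (cv2) and the standard library are available. Lean on these libraries where they do the work, as an engineer would, in place of code of your own. Each camera call takes 0.05 s, during which the arm holds its last target. There are 200 camera calls.

## Working session

There is one attempt and no reset: what is moved stays moved. The work goes in short steps, Python scripts to look and compute and a tool call to move; the robot and the scene stay as the last step left them, time stands still between calls to the robot, and variables do not carry over. Pictures are saved under pics/ and viewed, at most 10 in all, crops included, and the job is handed in when it is done.

Besides the shell and the picture viewer there is one more tool, called after "Call:" as name(argument=value, ...) on one line, values as JSON. play_rows: Moves the arm, as the interface text tells. Its arguments: {"type":"object","properties":{"linear":{"type":"array","items":{"type":"array","items":{"type":"number"}}},"turn":{"type":"array","items":{"type":"number"}},"hand":{"type":"number"}},"required":["linear","turn"]}

```bash
mkdir -p pics; cat > h.py <<'E'
from plant import *
import numpy as np, cv2
from scipy.spatial.transform import Rotation as R
def cam(n,s=None):
    c=camera_info(n); K=np.array(c["camera_matrix"])
    if n=="wrist":
        M=np.array(c["mount"]); q=s["tool_rot"]; Rt=R.from_quat([q[1],q[2],q[3],q[0]]).as_matrix()
        return K,Rt@M[:3,:3],Rt@M[:3,3]+np.array(s["tool_pos"])
    a=np.array(c["attitude"])
    Rm=a if a.shape==(3,3) else R.from_quat([a[1],a[2],a[3],a[0]]).as_matrix()
    return K,Rm,np.array(c["origin"])
def ray(C,uv,z):
    K,Rm,o=C; uv=np.atleast_2d(uv).astype(float)
    d=(Rm@np.linalg.inv(K)@np.c_[uv,np.ones(len(uv))].T).T
    return o+d*((z-o[2])/d[:,2])[:,None]
def proj(C,p):
    K,Rm,o=C; q=K@Rm.T@(np.array(p)-o); return q[:2]/q[2]
def shape(C,r,z):
    ys,xs=np.nonzero(r); P=ray(C,np.c_[xs,ys],z)[:,:2].astype(np.float32)
    rc=cv2.minAreaRect(P); b=cv2.boxPoints(rc)
    e=b[1]-b[0];f=b[2]-b[1]; L=e if np.linalg.norm(e)>np.linalg.norm(f) else f
    return np.round(rc[0],4),np.round(sorted(rc[1]),4),round(np.degrees(np.arctan2(L[1],L[0]))%180,1)
E
python3 - <<'E'
from h import *
print(camera_info("top")); print(camera_info("wrist")); s=state();print(s)
for n in("top","side"):
    im=grab_frame(n); cv2.imwrite(f"pics/{n}0.png",im[:,:,::-1])
C=cam("top")
for t,z in(("stapler",.145-.002),("lid",.093),("lid_knob",.095),("ledge",.1),("tape_roll",.119),("cash_box",.09),("mug",.09),("calculator",.018)):
    for d in trace("top",t)[:3]:
        print(t,round(d["p"],2),np.round(d["location"]),shape(C,d["region"],z), d["region"].sum())
E
```

```text
{'camera_matrix': array([[438.12566643,   0.        , 245.99096107],
       [  0.        , 438.12566643, 190.15505783],
       [  0.        ,   0.        ,   1.        ]]), 'origin': array([ 0.25084567, -0.02479741,  1.60850236]), 'attitude': array([ 0.07176517, -0.69724242,  0.71099301, -0.05649526])}
{'camera_matrix': array([[312.54851586,   0.        , 255.31405429],
       [  0.        , 312.54851586, 190.55384927],
       [  0.        ,   0.        ,   1.        ]]), 'mount': array([[-4.61936223e-04, -9.53174215e-01, -3.02421399e-01,
         7.84983787e-02],
       [ 9.99999857e-01, -5.21374577e-04,  1.15814047e-04,
        -3.84167424e-04],
       [-2.68065792e-04, -3.02421303e-01,  9.53174320e-01,
        -1.42964288e-01],
       [ 0.00000000e+00,  0.00000000e+00,  0.00000000e+00,
         1.00000000e+00]])}
{'time': 0.0, 'joint_pos': array([ 9.87010963e-01,  5.33672186e-02,  1.61427884e+00, -2.48138821e-06,
        1.47598385e+00, -1.19011645e-01]), 'joint_vel': array([ 0.00091003,  0.00091753,  0.00125678,  0.00010908, -0.00019661,
       -0.00033007]), 'joint_efforts': arr
[... 937 characters left out ...]
76
lid_knob 0.69 [250. 178.] (array([ 0.5737, -0.0108]), array([0.0377, 0.1321]), np.float32(157.4)) 371
lid_knob 0.32 [387. 197.] (array([ 0.4984, -0.4796]), array([0.0177, 0.121 ]), np.float32(3.7)) 156
ledge 0.91 [164. 202.] (array([0.4999, 0.2911]), array([0.086, 0.251]), np.float32(11.8)) 1587
cash_box 0.78 [256. 182.] (array([ 0.5537, -0.0141]), array([0.2416, 0.2469]), np.float32(94.5)) 3465
mug 0.66 [287. 246.] (array([ 0.3298, -0.127 ]), array([0.0775, 0.1014]), np.float32(157.3)) 486
calculator 0.81 [224. 243.] (array([0.3582, 0.0916]), array([0.0793, 0.141 ]), np.float32(88.9)) 857
calculator 0.7 [164. 202.] (array([0.5243, 0.3088]), array([0.0921, 0.2874]), np.float32(12.3)) 1651
```

```bash
python3 -c "
import cv2
a=cv2.imread('pics/top0.png');cv2.imwrite('pics/top0c.png',cv2.resize(a[90:310,110:430],None,fx=2.5,fy=2.5,interpolation=2)[:, :800])"
```

```text
(no output)
```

View pics/top0c.png

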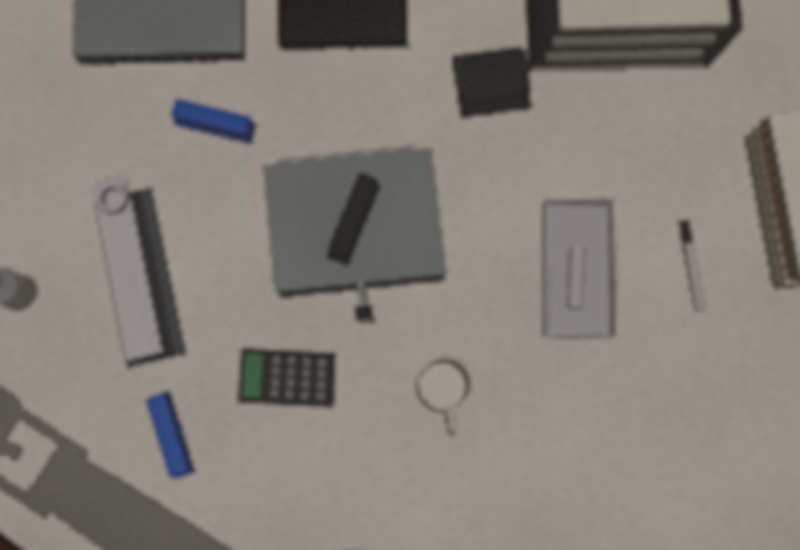

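View pics/side0.png

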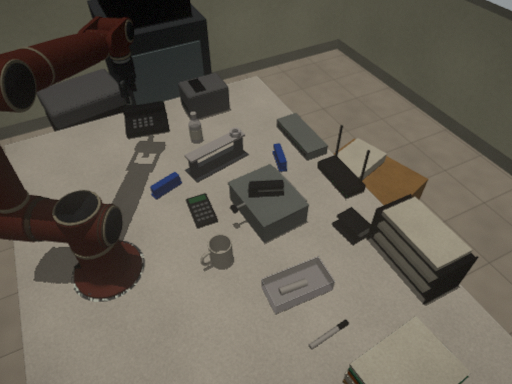

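The wanted black stapler is on the lid at about (251,177) full-frame. Both blue ones are look-alikes. The ledge is on the left, running (161,235) to (155,170), with the tape roll at its far end. The knob is at about (256,215). I'm moving above the stapler for a close look.

Call:
play_rows(linear=[[0.02, -0.04, 0.006], [0.02, -0.04, 0.006], [0.02, -0.04, 0.006], [0.02, -0.04, 0.006], [0.02, -0.04, 0.006], [0.02, -0.04, 0.006], [0.02, -0.04, 0.006], [0.02, -0.04, 0.006]], turn=[0.5, 0.5, 0.5, 0.5, 0.5, 0.5, 0.5, 0])

```text
time: 1.5
tool_pos: [0.4406, 0.2373, 0.2797]
tool_rot: [0.0, 0.2, 0.98, 0.0]
contact_force: [1.0, 0.3, 1.0]
gripper_width: 1.004
grasp_force: 0.0
```

Call:
play_rows(linear=[[0.02, -0.04, 0], [0.02, -0.04, 0], [0.02, -0.04, 0], [0.02, -0.04, 0], [0.02, -0.04, 0], [0.02, -0.04, 0], [0, 0, 0], [0, 0, 0]], turn=[0, 0, 0, 0, 0, 0, 0, 0])

```text
time: 2.5
tool_pos: [0.56, -0.0011, 0.2792]
tool_rot: [-0.0, 0.201, 0.98, 0.0]
contact_force: [0.9, 0.4, -0.1]
gripper_width: 1.0
grasp_force: 0.0
```

```bash
cat >> h.py <<'E'
def look(name,things):
    s=state(); im=grab_frame("wrist"); cv2.imwrite(f"pics/{name}.png",im[:,:,::-1]); C=cam("wrist",s)
    q=s["tool_rot"]; yw=np.degrees(np.arctan2(*(R.from_quat([q[1],q[2],q[3],q[0]]).as_matrix()[[1,0],1])))
    print("t",s["time"],"tcp",np.round(s["tool_pos"],4),"ydir",round(yw,1),"F",np.round(s["contact_force"],1))
    for t,z in things:
        for d in trace("wrist",t)[:2]:
            print(t,round(d["p"],2),np.round(d["location"]),ray(C,d["location"],z)[0].round(4),shape(C,d["region"],z),d["region"].sum())
    return C
E
python3 - <<'E'
from h import *
look("w1",(("stapler",.143),("lid",.093),("lid_knob",.095),("cash_box",.09)))
C=cam("top")
print(ray(C,[[160.8,235.2],[174.8,232.8]],.1),ray(C,[155.2,170],.119),ray(C,[256,215.2],.095))
E
```

```text
t 2.5 tcp [ 0.56   -0.0011  0.2792] ydir 66.9 F [ 0.9  0.4 -0.1]
stapler 0.82 [251. 185.] [ 0.5622 -0.0065  0.143 ] (array([ 0.5685, -0.0088]), array([0.0309, 0.1247]), np.float32(157.5)) 4097
stapler 0.65 [441. 224.] [0.6718 0.1467 0.143 ] (array([0.6712, 0.1504]), array([0.0393, 0.1048]), np.float32(74.0)) 3606
lid 0.6 [267. 175.] [0.5727 0.0072 0.093 ] (array([ 0.5516, -0.0135]), array([0.2349, 0.244 ]), np.float32(94.8)) 32654
lid 0.25 [231.   7.] [0.4095 0.0382 0.093 ] (array([0.4145, 0.0439]), array([0.0157, 0.051 ]), np.float32(66.8)) 632
lid_knob 0.87 [264. 171.] [0.5665 0.006  0.095 ] (array([ 0.551 , -0.0132]), array([0.2339, 0.2423]), np.float32(94.8)) 32705
cash_box 0.96 [265. 175.] [0.5727 0.0052 0.09  ] (array([ 0.555 , -0.0136]), array([0.2435, 0.2461]), np.float32(94.8)) 33602
[[0.37655648 0.302353   0.1       ]
 [0.38389546 0.25393347 0.1       ]] [[0.60345693 0.322014   0.119     ]] [[ 0.43995812 -0.02765439  0.095     ]]
```

View pics/w1.png

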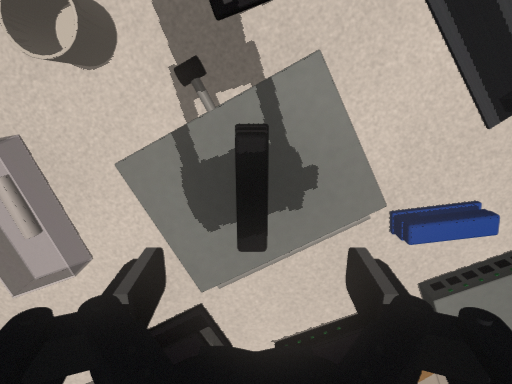

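The stapler sits at cols 236–268, rows 124–250, aligned with the fingers. The knob is at about (190,70). I'm descending.

Call:
play_rows(linear=[[0.004, -0.004, -0.03], [0.004, -0.004, -0.03], [0, 0, -0.03], [0, 0, -0.03], [0, 0, -0.03], [0, 0, -0.015], [0, 0, 0], [0, 0, 0]], turn=[0.5, 0, 0, 0, 0, 0, 0, 0])

```text
time: 3.75
tool_pos: [0.5691, -0.0093, 0.1159]
tool_rot: [0.001, 0.196, 0.981, 0.0]
contact_force: [-0.3, 0.2, 0.2]
gripper_width: 0.998
grasp_force: 0.0
```

Call:
play_rows(linear=[[0, 0, 0], [0, 0, 0], [0, 0, 0], [0, 0, 0], [0, 0, 0], [0, 0, 0]], turn=[0, 0, 0, 0, 0, 0], hand=0)

```text
time: 4.5
tool_pos: [0.5685, -0.0092, 0.1149]
tool_rot: [0.0, 0.196, 0.981, 0.0]
contact_force: [0.5, 2.4, 3.4]
gripper_width: 0.344
grasp_force: 60.0
```

```bash
python3 - <<'E'
from h import *
s={"tool_pos":[.56,-.0011,.2792],"tool_rot":[0,.201,.98,0]}
C=cam("wrist",s)
P=ray(C,[[116,164],[320,51],[386,206],[203,291]],.093)[:,:2]
print(P,P.mean(0),np.linalg.norm(np.roll(P,-1,0)-P,axis=1),[np.degrees(np.arctan2(*v[::-1])) for v in np.roll(P,-1,0)-P])
print(ray(C,[[190,70]],.099))
E
```

```text
[[ 0.49710996 -0.13747173]
 [ 0.47816548  0.10183364]
 [ 0.6582766   0.11612369]
 [ 0.67751715 -0.1217896 ]] [ 0.5777673 -0.010326 ] [0.24005407 0.18067711 0.23869003 0.18108751] [np.float64(94.52634719190989), np.float64(4.536356246243448), np.float64(-85.3764300391851), np.float64(-175.03197560233116)]
[[ 0.44475535 -0.02064103  0.099     ]]
```

Call:
play_rows(linear=[[0, 0, 0.015], [0, 0, 0.03], [0, 0, 0.04], [0, 0, 0.04], [-0.015, 0.035, 0.02], [-0.02, 0.045, 0], [-0.02, 0.045, 0], [-0.02, 0.045, 0]], turn=[0, 0, 0, 4, 5, 5, 5, 5])

```text
time: 5.5
tool_pos: [0.492, 0.1617, 0.2593]
tool_rot: [-0.0, -0.013, 1.0, -0.0]
contact_force: [1.0, -0.2, -1.4]
gripper_width: 0.348
grasp_force: 59.6
```

Call:
play_rows(linear=[[-0.015, 0.04, 0], [-0.005, 0.01, 0], [0, 0, 0], [0, 0, 0]], turn=[5, 4.5, 0, 0])

```text
time: 6.0
tool_pos: [0.4732, 0.2101, 0.2592]
tool_rot: [-0.0, -0.094, 0.996, -0.0]
contact_force: [-0.5, 0.2, -1.5]
gripper_width: 0.345
grasp_force: 59.8
```

```bash
python3 - <<'E'
from h import *
look("w2",(("stapler",.24),("ledge",.1),("tape_roll",.119)))
E
```

```text
t 6.0 tcp [0.4732 0.2101 0.2592] ydir 100.8 F [-0.5  0.2 -1.5]
stapler 0.82 [218. 333.] [0.5445 0.1998 0.24  ] (array([0.5438, 0.1996]), array([0.0064, 0.0204]), np.float32(9.0)) 248
stapler 0.71 [334.  28.] [0.3616 0.2268 0.24  ] (array([0.361 , 0.2279]), array([0.0185, 0.0249]), np.float32(17.8)) 2191
ledge 0.62 [334. 178.] [0.4628 0.2887 0.1   ] (array([0.4911, 0.2904]), array([0.0793, 0.2098]), np.float32(12.6)) 12890
```

View pics/w2.png

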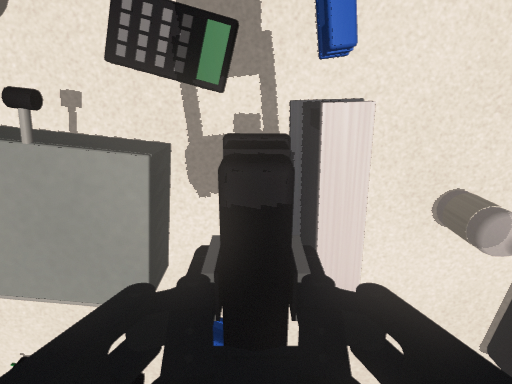

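The stapler is held straight, and the strip's top shows with its front corners at about (322,101) and (375,101), edges running to (317,280) and (361,280). I'll compute its line from these.

```bash
python3 - <<'E'
from h import *
im=cv2.imread("pics/w2.png").astype(int); C=cam("wrist",state())
L=[];Rr=[]
g=im.sum(2)/3
for r in range(110,275,5):
    d=np.diff(cv2.GaussianBlur(g[r].astype(np.float32)[None],(5,1),0)[0]); 
    L.append([300+np.argmax(d[300:335])+.5,r]); Rr.append([345+np.argmax(np.abs(d[345:385]))+.5,r])
for n,e in(("L",L),("R",Rr)):
    P=ray(C,e,.1)[:,:2].astype(np.float32); v=cv2.fitLine(P,cv2.DIST_HUBER,0,.01,.01).ravel()
    dirn=v[:2]*np.sign(v[0]); y=v[3]+(.48-v[2])*v[1]/v[0]
    print(n,"ang",np.degrees(np.arctan2(dirn[1],dirn[0])),"y at x=.48",y, e[::8])
print(ray(C,[[322,101],[375,101]],.1))
E
```

```text
L ang 12.385528 y at x=.48 0.27712554 [[np.float64(321.5), 110], [np.float64(320.5), 150], [np.float64(318.5), 190], [np.float64(317.5), 230], [np.float64(323.5), 270]]
R ang 11.989627 y at x=.48 0.32909733 [[np.float64(376.5), 110], [np.float64(372.5), 150], [np.float64(369.5), 190], [np.float64(364.5), 230], [np.float64(361.5), 270]]
[[0.39304874 0.25827512 0.1       ]
 [0.38385898 0.30670917 0.1       ]]
```

Call:
play_rows(linear=[[0.004, 0.03, 0], [0.005, 0.034, 0], [0.004, 0.03, -0.01], [0, 0, -0.035], [0, 0, -0.035], [0, 0, -0.025], [0, 0, 0], [0, 0, 0]], turn=[0.4, 0.4, 0.4, 0, 0, 0, 0, 0])

```text
time: 7.2
tool_pos: [0.487, 0.3048, 0.1557]
tool_rot: [0.001, -0.105, 0.994, 0.0]
contact_force: [-0.0, 0.2, -0.7]
gripper_width: 0.341
grasp_force: 60.0
```

```bash
python3 - <<'E'
from h import *
look("w3",())
E
```

```text
t 7.2 tcp [0.487  0.3048 0.1557] ydir 102.0 F [-0.   0.2 -0.7]
```

View pics/w3.png

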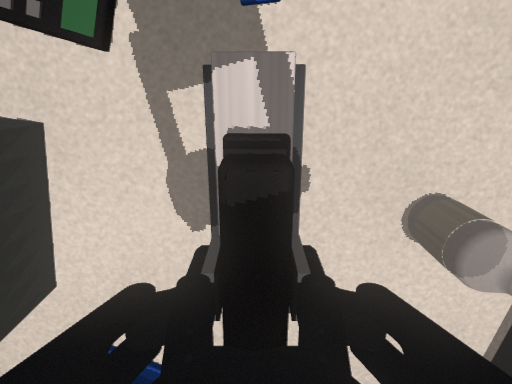

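The strip (cols 211–297) is centred under the stapler (cols 219–293). I'm lowering and releasing.

Call:
play_rows(linear=[[0, 0, -0.012], [0, 0, -0.012], [0, 0, -0.006], [0, 0, -0.0035], [0, 0, 0], [0, 0, 0]], turn=[0, 0, 0, 0, 0, 0])

```text
time: 8.0
tool_pos: [0.4861, 0.3048, 0.1219]
tool_rot: [-0.0, -0.105, 0.994, -0.0]
contact_force: [-4.6, -1.2, 5.1]
gripper_width: 0.338
grasp_force: 61.0
```

Call:
play_rows(linear=[[0, 0, 0], [0, 0, 0], [0, 0, 0], [0, 0, 0], [0, 0, 0]], turn=[0, 0, 0, 0, 0], hand=0.075)

```text
time: 8.62
tool_pos: [0.4861, 0.3047, 0.1207]
tool_rot: [-0.0, -0.105, 0.994, -0.0]
contact_force: [0.2, -0.4, 0.0]
gripper_width: 0.883
grasp_force: 0.0
```

Call:
play_rows(linear=[[0, 0, 0.02], [0, 0, 0.035], [0, 0, 0.04], [0, 0, 0.04], [0, 0, 0.02], [0, 0, 0], [0, 0, 0]], turn=[0, 0, 0, 0, 0, 0, 0])

```text
time: 9.5
tool_pos: [0.4854, 0.3043, 0.2739]
tool_rot: [-0.001, -0.105, 0.994, -0.0]
contact_force: [-0.3, -0.4, 0.2]
gripper_width: 0.878
grasp_force: 0.0
```

```bash
python3 - <<'E'
from h import *
look("w4",(("stapler",.15),))
E
```

```text
t 9.5 tcp [0.4854 0.3043 0.2739] ydir 102.1 F [-0.3 -0.4  0.2]
stapler 0.94 [256. 180.] [0.4811 0.3045 0.15  ] (array([0.4871, 0.3058]), array([0.0307, 0.1242]), np.float32(12.4)) 4455
stapler 0.94 [175. 317.] [0.641  0.2532 0.15  ] (array([0.6409, 0.2285]), array([0.0504, 0.0851]), np.float32(74.3)) 994
```

View pics/w4.png

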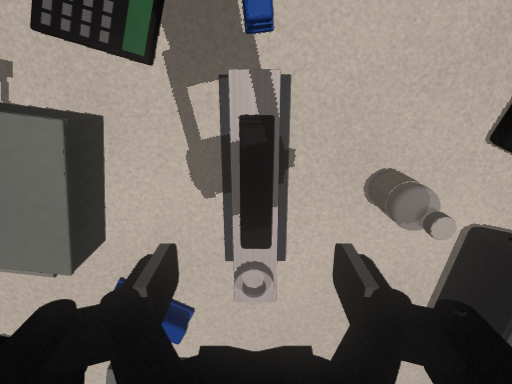

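The stapler stands straight and centred on the ledge at cols 240–274, rows 115–248, let go. Next is the knob.

Call:
play_rows(linear=[[-0.004, -0.04, 0], [-0.006, -0.05, 0], [-0.006, -0.05, 0], [-0.006, -0.05, 0], [-0.006, -0.05, -0.01], [-0.006, -0.05, -0.025], [-0.006, -0.035, -0.025], [0, 0, -0.015]], turn=[-1, -1, -1, -1, -1, -1, -1.5, 0], hand=0.07)

```text
time: 10.6
tool_pos: [0.4446, -0.0217, 0.1979]
tool_rot: [-0.002, -0.038, 0.999, 0.0]
contact_force: [-0.4, -0.3, -0.6]
gripper_width: 0.817
grasp_force: 0.0
```

Call:
play_rows(linear=[[0, 0, 0], [0, 0, 0]], turn=[0, 0])

```text
time: 10.85
tool_pos: [0.4466, -0.0195, 0.2014]
tool_rot: [0.0, -0.041, 0.999, 0.0]
contact_force: [-0.6, -0.6, 0.6]
gripper_width: 0.82
grasp_force: 0.0
```

```bash
python3 - <<'E'
from h import *
look("w5",(("lid_knob",.095),))
E
```

```text
t 10.85 tcp [ 0.4466 -0.0195  0.2014] ydir 94.7 F [-0.6 -0.6  0.6]
lid_knob 0.61 [250. 275.] [ 0.5289 -0.0173  0.095 ] (array([ 0.528 , -0.0157]), array([0.1933, 0.2415]), np.float32(94.6)) 24061
```

View pics/w5.png

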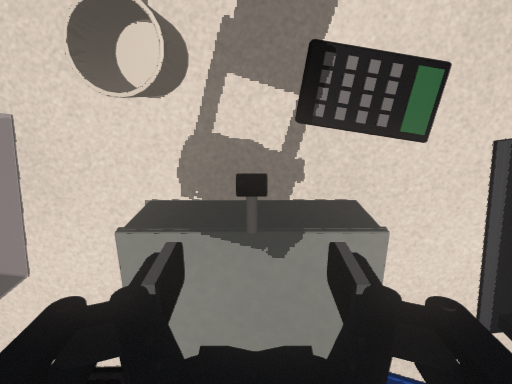

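The knob is at cols 236–267, rows 174–197, which puts it at about (0.445, -0.023), 2 and 4 mm off the TCP. I'm descending and pinching its flat ends.

Call:
play_rows(linear=[[-0.0015, -0.0035, -0.03], [0, 0, -0.035], [0, 0, -0.03], [0, 0, -0.02], [0, 0, -0.014], [0, 0, 0], [0, 0, 0]], turn=[0, 0, 0, 0, 0, 0, 0])

```text
time: 11.82
tool_pos: [0.4456, -0.0239, 0.073]
tool_rot: [0.001, -0.04, 0.999, -0.0]
contact_force: [-0.1, 0.4, -1.5]
gripper_width: 0.819
grasp_force: 0.0
```

Call:
play_rows(linear=[[0, 0, 0], [0, 0, 0], [0, 0, 0], [0, 0, 0], [0, 0, 0], [0, 0, 0]], turn=[0, 0, 0, 0, 0, 0], hand=0)

```text
time: 12.58
tool_pos: [0.4449, -0.0231, 0.0727]
tool_rot: [0.0, -0.04, 0.999, 0.001]
contact_force: [-2.6, 4.2, 5.3]
gripper_width: 0.295
grasp_force: 59.7
```

Call:
play_rows(linear=[[0.0007, 0.0001, 0.0147], [0.0017, 0.0001, 0.0146], [0.0026, 0.0002, 0.0145], [0.0036, 0.0003, 0.0143], [0.0045, 0.0004, 0.014], [0.0054, 0.0004, 0.0137], [0.0063, 0.0005, 0.0133], [0.0071, 0.0006, 0.0129]], turn=[0, 0, 0, 0, 0, 0, 0, 0])

```text
time: 13.58
tool_pos: [0.4757, -0.0205, 0.1822]
tool_rot: [-0.001, -0.04, 0.999, 0.001]
contact_force: [4.0, 3.7, -8.6]
gripper_width: 0.293
grasp_force: 59.3
```

Call:
play_rows(linear=[[0.008, 0.0006, 0.0124], [0.0088, 0.0007, 0.0118], [0.0095, 0.0008, 0.0112], [0.0102, 0.0008, 0.0106], [0.0109, 0.0009, 0.0099], [0.0115, 0.0009, 0.0091], [0.0121, 0.001, 0.0084], [0.0126, 0.001, 0.0076]], turn=[0, 0, 0, 0, 0, 0, 0, 0])

```text
time: 14.58
tool_pos: [0.5593, -0.0135, 0.2638]
tool_rot: [-0.002, -0.04, 0.999, 0.001]
contact_force: [-0.0, 4.9, -5.8]
gripper_width: 0.292
grasp_force: 59.2
```

Call:
play_rows(linear=[[0, 0, 0], [0, 0, 0], [0, 0, 0], [0, 0, 0], [0, 0, 0], [0, 0, 0]], turn=[0, 0, 0, 0, 0, 0])

```text
time: 15.32
tool_pos: [0.5595, -0.0135, 0.2638]
tool_rot: [-0.002, -0.04, 0.999, 0.001]
contact_force: [-0.7, 5.6, -5.4]
gripper_width: 0.29
grasp_force: 62.1
```

```bash
python3 - <<'E'
from h import *
s=state(); print(s["tool_pos"],s["contact_force"],s["grasp_force"],s["gripper_width"],s["time"])
im=grab_frame("side"); cv2.imwrite("pics/side1.png",cv2.resize(im[110:260,140:340,::-1],None,fx=4,fy=4,interpolation=2))
C=cam("top"); grab_frame("top")
for d in trace("top","stapler")[:4]: print(round(d["p"],2),shape(C,d["region"],.15))
E
```

```text
[ 0.55945341 -0.01351714  0.26377876] [-0.70024757  5.56965787 -5.38665626] 62.12352991104126 0.28986882981902945 15.325
0.93 (array([0.277 , 0.2362]), array([0.0345, 0.1123]), np.float32(18.5))
0.72 (array([0.4832, 0.3002]), array([0.0408, 0.1325]), np.float32(11.5))
0.55 (array([0.7055, 0.1795]), array([0.0421, 0.1235]), np.float32(72.6))
0.2 (array([ 0.3299, -0.125 ]), array([0.0725, 0.0975]), np.float32(156.1))
```

View pics/side1.png

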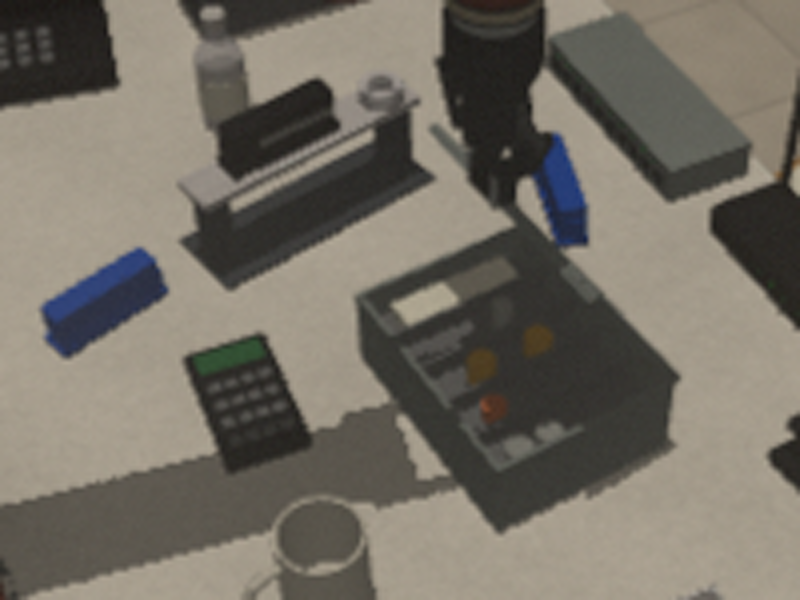

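The box stands open with the lid held in the gripper at about 59°. The stapler is upright on the ledge and the bystanders haven't moved.

```bash
python3 -c "
from plant import *
print(job_done())"
```

```text
the job is handed in; nothing more can be done
None
```

The job is handed in at about 15 s on the robot's clock: the stapler stands upright and lengthwise on the ledge, let go, and the gripper is holding the lid open at about 59° (worked out from the arm's position); the judge's result was not shown.

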